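# Push the tip box home in its corner locator

### The job

Get the purple-lidded tip box ready for pipetting: push it along the bench with the fingers, without lifting or tipping it, into the corner of the blue L-shaped locator, until its far long side lies flush against the long fence and its left end is home against the short fence. Leave the amber bottle, the timer and the small black-capped bottle where they stand, and move clear of everything at the end.

Things in the scene. Friction and masses are not known exactly. Their poses are not given: they have to be found in the camera images.
- tip_box: Loose closed tip box, black with purple lid (shut for good), 0.1 kg: x from -41 to +43 mm, y -60 to +60 mm, 32 mm high; walls below the lid (under 25 mm) set in 1 mm. Origin under its centre at bench level, z up. It stands in front of the long fence, right of its home, its x axis within 0.35 rad of the locator's x. Slides with under 3 N.
- locator: Blue L-shaped fence fixed to the bench, 14 mm thick, 20 mm high, screw heads 3 mm more. Origin at the inner corner at bench level, z up. Long fence: 250 mm from the corner along -y (to the robot's right), inner face in plane x = 0, looking to -x (to the robot). Short fence: 100 mm from the corner along -x, inner face in plane y = 0, looking to -y. Yaw -0.12 to 0.3 rad.
- home (a point): Point fixed to the locator on the bench, 43 mm off the long fence and 60 mm off the short one (locator x = -43, y = -60 mm): the tip box's origin lies here when it is fully home, its axes then parallel to the locator's.
- amber_bottle: Loose amber bottle with white cap, 41 mm diameter, 85 mm high, left of the short fence; origin under its centre. Bystander.
- timer: Loose white bench timer, 26 x 64 x 60 mm (x, y, z), beyond the long fence; origin under its centre. Bystander.
- vial: Loose small amber bottle with black cap, 29 mm diameter, 64 mm high, to the right of the tip box; origin under its centre. Bystander.
Not all that is in view belongs to the job. Leave any red or turquoise look-alike of the tip_box alone.

How it is judged:
By the outcome, as a careful person would: the job done as asked, in the order asked, and still so for the second after the job is handed in, with the robot touching nothing.
It also fails if it takes over 72 s, if anything falls off the work surface, if the arm or the gripper's body presses on something with over 40 N, if the wrist force passes 120 N, or if a joint passes its speed limit or range.

### The arm

A 6-joint arm with a two-finger parallel gripper is mounted at the origin on a cart in front of the work surface, level with it; the furniture and walls round the work are solid. World frame = base frame: x ahead of the robot, y to its left, z up, the work surface at z = 0. Lengths are in m, angles in rad, forces in N, time in s.
With the tool pointing down it reaches from about 0.35 to 0.775 m from the base axis. Payload 7.3 kg.
Tool frame: the origin (TCP) lies on the centre line of the jaws, within the pads' length; the fingertips stand 17 mm ahead of it and the grasp point (between the pads) lies 2 mm behind it (robot.tcp_to_tips is the distance from the TCP to the fingertips, in m); z points along the fingers, y is the line along which they close (so a half turn about z gives the same grasp; the last joint's range is limited). The gripper opens to 92 mm and grips with 3 to 60 N. Pads are 19 mm wide; open, the fingers measure 130 mm over their backs; the gripper's body (75 mm by 190 mm) begins 47 mm behind the grasp point.
Start: joints at [1.178, 0.342, 1.524, -0, 1.275, -0.146], TCP at [0.128, 0.509, 0.244] pointing down, gripper open.
Joint ranges: [-2.53, 2.53], [-0.77, 2.02], [0.04, 2.7], [-1, 4.14], [0.28, 2.66], [-3.11, 3.11]. Speed limits (rad/s): [2.57, 2.57, 3.14, 3.14, 3.14, 3.14].

### API

Orientations are given as [roll, pitch, yaw] about the fixed x, y, z axes, in that order (R = Rz(yaw) Ry(pitch) Rx(roll)).
In Python, from cell import robot gives the robot as it stands. The module is installed in compiled form; this text tells all that it offers.
- The arm moves only by the tool carry_out, never from a script. Its argument "commands" is a list of rows, each a list of 3 entries, a list of its own where there are three numbers: the shift along the tool's x, y, z in m, then the turn about the tool's z in rad, then the opening, from 0 (shut) to 1 (fully open). In form: [[[dx, dy, dz], yaw, claw], ...]. A call has 1 to 20 rows; each row shifts and turns the commanded pose from where the row before left it, along the tool's axes as they then stand; what a row does not reach is not made up. A row lasts 1/8 s, in which the tool goes at most 62.5 mm and 10.7 degrees, less where a joint would pass 70% of its speed; a pose out of reach is approached as far as the arm can. A call is refused whole if a number of a shift passes 0.0625 or a number of a turn 0.188, either way. A call with a gripper value outside its range is refused whole. The fingers move at their own pace and stop on an object; "newtons" is the grip in N (left out, the last holds). Time passes only in rows, so rows that do not move let the fingers close. It gives the time, the measured TCP pose, the force, the opening and the grip force at its end, in the units of the state.
- robot.observe(): the state, without advancing time (a new reading comes with each control period).
- robot.read_camera(name): name is "side" or "top" or "wrist"; returns a dict with "pixels" (420x560x3 uint8, red, green, blue), "fx", "fy", "cx", "cy" (pixels), "view" (4x4, takes a point from world to camera coordinates); the wrist camera has in their place "T_tool_cam" (4x4, takes a point from camera to tool coordinates, whose origin is the TCP and whose axes are the flange's). Camera axes: x right, y up, looking along -z (the intrinsics and any distortion apply to the point x, -y, -z); pixel columns grow to the right and rows downward; lengths in m; the calibration is good to about 2 mm. A picture is of the moment at which its call begins: read the wrist's pose just before it. There is no depth.
- robot.hand_in(): hands the job in; it is judged then, once.
Trained networks look in a picture, given as the dict that the camera call returned (one of the last four; its "shot" number tells which), for a name from the list of things; names that differ only in an ending like _2 or _b are one class to them, and where a whole thing is asked for, a point or a joint stands for the part that bears it (a point fixed in the world has none). Each returns a list of dicts, best first, with "p" (0 to 1); they miss things now and then, are a little off and sometimes report something else, mostly with a low value. They report only what shows in the picture. A call takes as long as a camera call. They do not tell look-alikes from the thing itself.
- robot.find_in(picture, name): "at" ([column, row] in pixels, amid what is visible of it).
- robot.tip_of(picture, name): "at" ([column, row] in pixels: a listed point, or the origin of a listed thing).
The state is a dict: "time": time; "qpos": joint angles; "qvel": joint speeds; "joint_efforts": joint torques, N m; "tool_pos": TCP position; "tool_rot": TCP orientation; "contact_force": force on the tool from outside, world axes, zero at the start; "torque": the same for the moment, N m; "opening": finger opening in m; "grip_force": force on a finger pad.
Only numpy, scipy, OpenCV 4.12 (cv2) and the standard library are available. Lean on these libraries where they do the work, as an engineer would, in place of code of your own. Each camera call takes 0.05 s, during which the arm holds its last target. There are 200 camera calls.

## Working session

There is one attempt and no reset: what is moved stays moved. The work goes in short steps, Python scripts to look and compute and a tool call to move; the robot and the scene stay as the last step left them, time stands still between calls to the robot, and variables do not carry over. Pictures are saved under pics/ and viewed, at most 10 in all, crops included, and the job is handed in when it is done.

Besides the shell and the picture viewer there is one more tool, called after ">>>" by a JSON object that holds its "name" and its "arguments". carry_out: Moves the arm, as the interface text tells. Its arguments: {"type":"object","properties":{"commands":{"type":"array"},"newtons":{"type":"number"}},"required":["commands"]}

```bash
mkdir -p pics
cat > h.py <<'E'
import numpy as np, cv2
from cell import robot
def save(p,n): cv2.imwrite(f'pics/{n}.png',cv2.cvtColor(p['pixels'],cv2.COLOR_RGB2BGR))
def ray(p,uv,z=0.0):
    V=np.array(p['view']);R=V[:3,:3];t=V[:3,3];c=-R.T@t
    d=R.T@np.array([(uv[0]-p['cx'])/p['fx'],-(uv[1]-p['cy'])/p['fy'],-1])
    return c+d*(z-c[2])/d[2]
E
python3 - <<'E'
from h import *
print(robot.observe())
for n in('top','side'):
    p=robot.read_camera(n);save(p,n+'0')
    print(n,{k:v for k,v in p.items() if k!='pixels'})
    for o in('tip_box','locator','home','amber_bottle','timer','vial'):
        for d in robot.tip_of(p,o)[:3]: print(o,d,ray(p,d['at']).round(3))
im=[cv2.imread(f'pics/{n}0.png') for n in('top','side')]
E
```

```text
{'time': 0.0, 'qpos': array([ 1.17800469e+00,  3.42689955e-01,  1.52500397e+00,  1.69651860e-05,
        1.27535522e+00, -1.45999628e-01]), 'qvel': array([-4.91069445e-04,  2.18369622e-05,  2.79452815e-04, -3.18347315e-05,
       -1.54001304e-03, -2.11141031e-03]), 'joint_efforts': array([-2.13531515e-03, -4.31246924e+01, -2.44223052e+01,  7.17605883e-02,
        5.56988013e-02, -9.17575017e-05]), 'tool_pos': array([0.1280877 , 0.50876111, 0.24306648]), 'tool_rot': array([-3.14015401e+00, -2.27943373e-04,  2.89479553e+00]), 'contact_force': array([-0.6472625 , -0.86274946,  0.31520716]), 'torque': array([0.01114483, 0.01606718, 0.04366133]), 'grip_force': 0.0, 'opening': 0.09218476913915938}
top {'fx': 482.64908660816013, 'fy': 482.64908660816013, 'cx': 278.65359335425063, 'cy': 215.59887684306486, 'view': array([[-0.01940466, -0.99980121, -0.00458148, -0.04621659],
       [ 0.99748249, -0.01967185,  0.06813002, -0.56752278],
       [-0.0682066 , -0.00324791,  0.99766593, -1.36913505],
       [ 0.        ,  0.        ,  0.        ,  1.        ]]), 'shot': 1}
tip_box {'at': [301.2, 29
[... 652 characters left out ...]
 array([[ 0.58194533, -0.81321292, -0.00493882, -0.36832836],
       [ 0.47123154,  0.33225715,  0.81703489, -0.25665885],
       [-0.66278237, -0.47779696,  0.57656707, -0.99153316],
       [ 0.        ,  0.        ,  0.        ,  1.        ]]), 'shot': 2}
tip_box {'at': [206.2, 219.8], 'p': 0.94} [0.442 0.06  0.   ]
tip_box {'at': [327.1, 264.9], 'p': 0.94} [ 0.469 -0.27   0.   ]
tip_box {'at': [285.2, 218.4], 'p': 0.75} [ 0.559 -0.097  0.   ]
home {'at': [275.6, 194.9], 'p': 0.77} [ 0.631 -0.017  0.   ]
amber_bottle {'at': [219.6, 183.9], 'p': 0.74} [0.588 0.14  0.   ]
timer {'at': [274.8, 164.6], 'p': 0.81} [0.759 0.076 0.   ]
vial {'at': [385.1, 270.2], 'p': 0.72} [ 0.527 -0.383  0.   ]
```

View pics/top0.png

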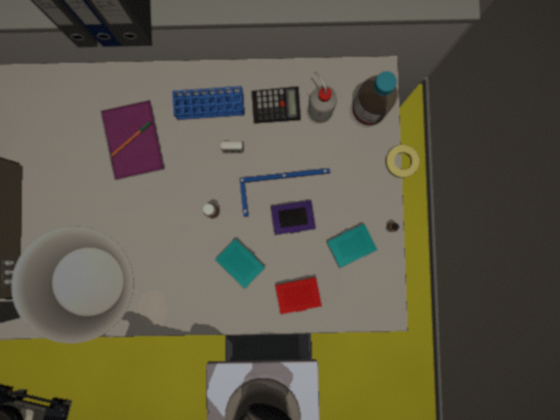

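View pics/side0.png

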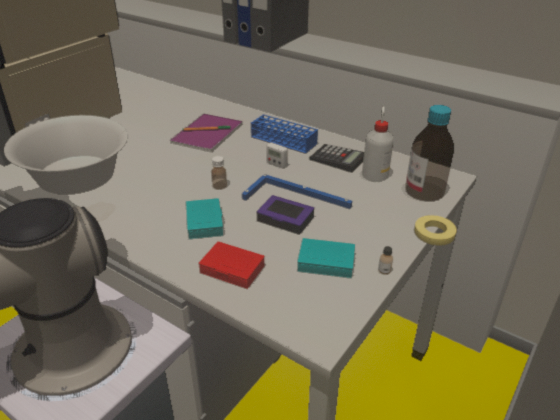

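Candidates for the tip box in the top view are purple at (293,217), turquoise at (240,262), turquoise at (351,245) and red at (298,295). I choose purple at (293,217), which is (285,214) in the side view. The locator corner is at top (243,181), the vial at (392,226), the amber bottle at (211,210) and the timer at (232,146).

Run:
```python
from h import *
p=robot.read_camera('top');im=p['pixels']
c=im[160:250,225:345];cv2.imwrite('pics/crop.png',cv2.cvtColor(cv2.resize(c,None,fx=6,fy=6,interpolation=cv2.INTER_CUBIC),cv2.COLOR_RGB2BGR))
h=cv2.cvtColor(im,cv2.COLOR_RGB2HSV)
print(h[217,276],h[176,265],h[217,293])
w=robot.read_camera('wrist');save(w,'w0');print({k:np.round(v,4) for k,v in w.items() if k!='pixels'})
```

```text
[133 143  75] [109 148 100] [23 46 22]
{'fx': np.float64(345.8885), 'fy': np.float64(345.8885), 'cx': np.float64(280.0533), 'cy': np.float64(205.0573), 'T_tool_cam': array([[ 6.000e-04,  9.581e-01,  2.866e-01,  7.820e-02],
       [ 1.000e+00, -7.000e-04,  2.000e-04, -1.700e-03],
       [ 3.000e-04,  2.866e-01, -9.581e-01, -1.421e-01],
       [ 0.000e+00,  0.000e+00,  0.000e+00,  1.000e+00]]), 'shot': np.int64(4)}
```

View pics/crop.png

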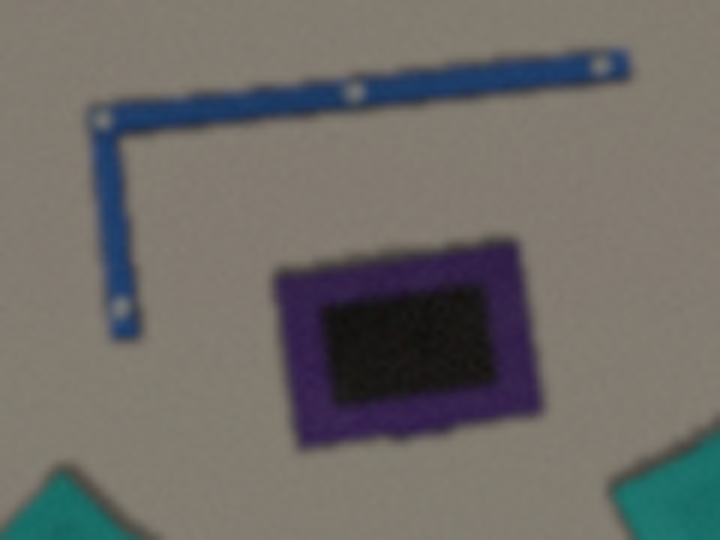

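The crop shows the purple-lidded box, nearly parallel to the fences, about 30 mm off the short fence line and 55 mm off the long one. Next I fit its geometry.

```bash
cat >> h.py <<'E'
from scipy.optimize import least_squares
def hsv(p): return cv2.cvtColor(p['pixels'],cv2.COLOR_RGB2HSV)
def big(m):
    m=cv2.morphologyEx(m.astype(np.uint8),cv2.MORPH_CLOSE,np.ones((3,3)))
    n,l,s,c=cv2.connectedComponentsWithStats(m); return l==1+np.argmax(s[1:,4])
def outline(p,m,z):
    c=max(cv2.findContours(cv2.resize(m.astype(np.uint8)*255,None,fx=4,fy=4,interpolation=cv2.INTER_LINEAR)//128*255,cv2.RETR_EXTERNAL,cv2.CHAIN_APPROX_NONE)[0],key=len)[:,0]
    return np.array([ray(p,(q+.5)/4-.5,z)[:2] for q in c])
def rectd(a,x0,x1,y0,y1,P):
    R=np.array([[np.cos(a[2]),-np.sin(a[2])],[np.sin(a[2]),np.cos(a[2])]]);q=(P-a[:2])@R
    d=np.c_[x0-q[:,0],q[:,0]-x1,y0-q[:,1],q[:,1]-y1].max(1)
    o=np.hypot(np.maximum(np.maximum(x0-q[:,0],q[:,0]-x1),0),np.maximum(np.maximum(y0-q[:,1],q[:,1]-y1),0))
    return np.where(o>0,o,d)
def fit(P,f,g): r=least_squares(f,g,loss='soft_l1',f_scale=.002); return r.x,np.sqrt(np.mean(f(r.x)**2))
def boxfit(P,g): return fit(P,lambda a:rectd(a,-.041,.043,-.06,.06,P),g)
def locfit(P,g): return fit(P,lambda a:np.minimum(rectd(a,0,.014,-.25,.014,P),rectd(a,-.1,.014,0,.014,P)),g)
def measure(p,win=None):
    H=hsv(p);w=np.zeros(H.shape[:2],bool);w[win or (slice(None),slice(None))]=1
    m=big(w&(H[...,0]>122)&(H[...,0]<150)&(H[...,1]>80))
    b=boxfit(outline(p,m,.032),[.56,-.1,.1])
    m=big(w&(H[...,0]>100)&(H[...,0]<118)&(H[...,1]>100))
    l=locfit(outline(p,m,.02),[.64,.03,.1]); return b,l
def rel(b,l):
    c,s=np.cos(l[2]),np.sin(l[2]);d=b[:2]-l[:2];return np.array([c*d[0]+s*d[1],-s*d[0]+c*d[1],b[2]-l[2]])
E
python3 - <<'E'
from h import *
p=robot.read_camera('top');b,l=measure(p,(slice(160,250),slice(225,345)))
print('box',b,'loc',l,'rel',rel(b[0],l[0]))
p=robot.read_camera('side')
for n,w in (('s',(slice(165,240),slice(235,360))),):
    b,l=measure(p,w);print('side',b,l,rel(b[0],l[0]))
E
```

```text
box (array([ 0.55972868, -0.09697443,  0.12699205]), np.float64(0.0027465817363038314)) loc (array([0.666233  , 0.04012764, 0.08977278]), np.float64(0.002290992294258561)) rel [-0.11836695 -0.12700162  0.03721927]
side (array([ 0.55129733, -0.10058052,  0.12645052]), np.float64(0.002275583838486322)) (array([0.66004697, 0.03732823, 0.08992791]), np.float64(0.002298827296164221)) [-0.12069535 -0.12758504  0.03652261]
```

```bash
cat >> h.py <<'E'
def shift(frm,yaw,to):
    d=np.array(to)-frm;c,s=np.cos(yaw),np.sin(yaw);return np.round([c*d[0]+s*d[1],s*d[0]-c*d[1],-d[2]],4)
E
python3 - <<'E'
from h import *
a=[.128,.509,.243];m=[.40,.30,.243];e=[.483,-.104,.2]
print(shift(a,2.895,m)/6,shift(m,2.895,e)/8, 3.2314-2.895)
E
```

```text
[-0.05246667 -0.02271667 -0.        ] [-0.0223875 -0.0464375  0.005375 ] 0.3363999999999998
```

>>> {"name": "carry_out", "arguments": {"commands": [[[-0.0525, -0.0227, 0], 0, 0.65], [[-0.0525, -0.0227, 0], 0, 0.65], [[-0.0525, -0.0227, 0], 0, 0.65], [[-0.0525, -0.0227, 0], 0, 0.65], [[-0.0525, -0.0227, 0], 0, 0.65], [[-0.0525, -0.0227, 0], 0, 0.65], [[-0.0224, -0.0464, 0.0054], 0, 0.65], [[-0.0224, -0.0464, 0.0054], 0, 0.65], [[-0.0224, -0.0464, 0.0054], 0, 0.65], [[-0.0224, -0.0464, 0.0054], 0, 0.65], [[-0.0224, -0.0464, 0.0054], 0, 0.65], [[-0.0224, -0.0464, 0.0054], 0, 0.65], [[-0.0224, -0.0464, 0.0054], 0, 0.65], [[-0.0224, -0.0464, 0.0054], 0, 0.65], [[0, 0, 0], -0.168, 0.65], [[0, 0, 0], -0.168, 0.65], [[0, 0, 0], 0, 0.65], [[0, 0, 0], 0, 0.65]]}}

```text
time: 3.15
tool_pos: [0.4835, -0.1035, 0.2006]
tool_rot: [3.142, 0.0, -3.055]
contact_force: [-0.7, 0.2, -0.4]
opening: 0.0599
grip_force: 0.0
```

```bash
cat >> h.py <<'E'
from scipy.spatial.transform import Rotation as Ro
def wrist():
    s=robot.observe();p=robot.read_camera('wrist')
    T=np.eye(4);T[:3,:3]=Ro.from_euler('xyz',s['tool_rot']).as_matrix();T[:3,3]=s['tool_pos']
    p['view']=np.linalg.inv(T@p['T_tool_cam']);return p,s
E
python3 - <<'E'
from h import *
p,s=wrist();save(p,'w1')
b,l=measure(p);print(b,l,rel(b[0],l[0]),s['tool_pos'])
E
```

```text
(array([ 0.55333876, -0.10011895,  0.24378104]), np.float64(0.011528934552104988)) (array([ 0.65404996, -0.00858657,  0.10268175]), np.float64(0.00321311339687243)) [-0.10956294 -0.08072722  0.14109929] [ 0.48354587 -0.10350835  0.20056252]
```

View pics/w1.png

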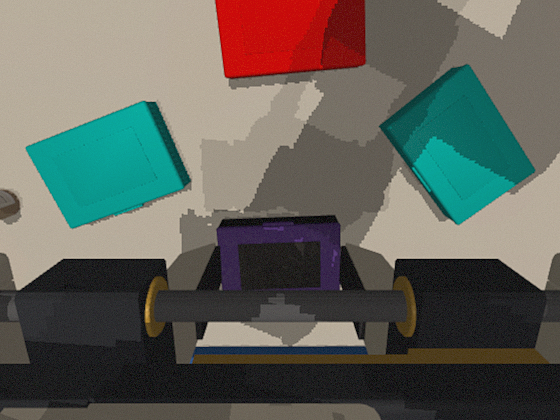

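The wrist view has the robot side at the top. The box's near lid edge runs from about (219,228) to (340,224), between and beyond the fingers. The gripper hides the rest.

Run:
```python
from h import *
p,s=wrist();H=hsv(p)
m=big((H[...,0]>122)&(H[...,0]<150)&(H[...,1]>80))
pts=[]
for c in range(226,334,4):
    r=np.where(m[:,c])[0]
    if len(r): pts.append(ray(p,(c,r.min()-.5),.032)[:2])
pts=np.array(pts);k=np.polyfit(pts[:,1],pts[:,0],1)
print('near edge x at y=-.1',np.polyval(k,-.1),'yaw',-k[0], 'ends',ray(p,(219,228),.032),ray(p,(340,224),.032))
```

```text
near edge x at y=-.1 0.5145094759696123 yaw 0.12081823603673984 ends [ 0.52570733 -0.15976219  0.032     ] [ 0.51155668 -0.04502042  0.032     ]
```

>>> {"name": "carry_out", "arguments": {"commands": [[[0, 0, 0.044], 0, 0.65], [[0, 0, 0.044], 0, 0.65], [[0, 0, 0.044], 0, 0.65], [[0, 0, 0.0436], 0, 0.65], [[0, 0, 0], 0, 0.65], [[-0.006, 0, 0], 0, 0.65], [[-0.006, 0, 0], 0, 0.65], [[-0.006, 0, 0], 0, 0.65], [[-0.006, 0, 0], 0, 0.65], [[-0.006, 0, 0], 0, 0.65], [[-0.006, 0, 0], 0, 0.65], [[-0.006, 0, 0], 0, 0.65], [[-0.006, 0, 0], 0, 0.65], [[-0.006, 0, 0], 0, 0.65], [[-0.006, 0, 0], 0, 0.65], [[-0.006, 0, 0], 0, 0.65]]}}

```text
time: 5.25
tool_pos: [0.5497, -0.0977, 0.0248]
tool_rot: [3.141, 0.0, -3.052]
contact_force: [0.2, -0.4, -0.2]
opening: 0.0595
grip_force: 0.2
```

Run:
```python
from h import *
p=robot.read_camera('top');save(p,'t2')
c=p['pixels'][150:250,225:345];cv2.imwrite('pics/crop2.png',cv2.cvtColor(cv2.resize(c,None,fx=6,fy=6,interpolation=cv2.INTER_CUBIC),cv2.COLOR_RGB2BGR))
print(robot.observe()['contact_force'])
```

```text
[ 0.66932992 -1.01075698 -0.83683936]
```

View pics/crop2.png

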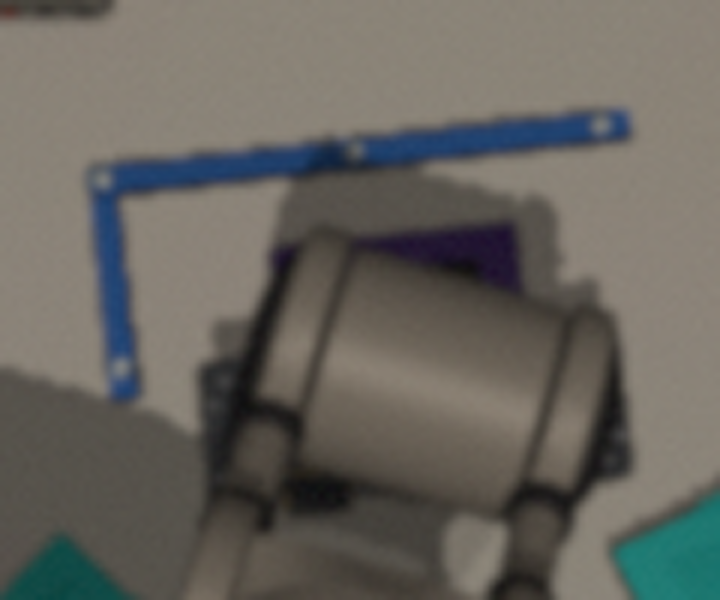

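The crop shows the box's far edge at about (515,222), still parallel to the long fence with a gap of about 35 mm. I keep pushing.

>>> {"name": "carry_out", "arguments": {"commands": [[[-0.005, 0, 0], 0, 0.65], [[-0.005, 0, 0], 0, 0.65], [[-0.005, 0, 0], 0, 0.65], [[-0.005, 0, 0], 0, 0.65], [[-0.004, 0, 0], 0, 0.65], [[-0.003, 0, 0], 0, 0.65], [[-0.001, 0, 0], 0, 0.65], [[-0.001, 0, 0], 0, 0.65]]}}

```text
time: 6.3
tool_pos: [0.5781, -0.0952, 0.0249]
tool_rot: [3.141, -0.0, -3.052]
contact_force: [-1.3, -0.0, 0.6]
opening: 0.0595
grip_force: 0.4
```

>>> {"name": "carry_out", "arguments": {"commands": [[[-0.001, 0, 0], 0, 0.65], [[-0.001, 0, 0], 0, 0.65], [[0, 0, 0], 0, 0.65]]}}

```text
time: 6.68
tool_pos: [0.5803, -0.095, 0.0249]
tool_rot: [3.142, 0.0, -3.052]
contact_force: [-0.3, 0.1, -0.4]
opening: 0.0598
grip_force: 0.0
```

```bash
cat >> h.py <<'E'
def gap(p):
    # far lid edge line (z=.032) and fence inner-top line (z=.02), in locator frame of the top fit
    H=hsv(p);l=np.array([.666,.040,.0898]);c,s=np.cos(l[2]),np.sin(l[2]);f=lambda q:((c*(q[0]-l[0])+s*(q[1]-l[1])),(-s*(q[0]-l[0])+c*(q[1]-l[1])))
    pu=(H[...,0]>122)&(H[...,0]<150)&(H[...,1]>80);bl=(H[...,0]>100)&(H[...,0]<118)&(H[...,1]>90)
    A=[];B=[]
    for col in range(250,335):
        r=np.where(pu[165:250,col])[0]
        if len(r)>2: A.append(f(ray(p,(col,165+r.min()-.5),.032)))
        r=np.where(bl[160:195,col])[0]
        if len(r)>2: B.append(f(ray(p,(col,160+r.max()+.5),.02)))
    A=np.array(A);B=np.array(B);return A,B
E
python3 - <<'E'
from h import *
p=robot.read_camera('top');A,B=gap(p);print(np.median(A[:,0]),A[:,1].min(),A[:,1].max(),np.polyfit(A[:,1],A[:,0],1),np.median(B[:,0]),np.polyfit(B[:,1],B[:,0],1))
print(robot.observe()['contact_force'])
E
```

```text
-0.003391495673766171 -0.18531494187118897 -0.14675820584939828 [0.13855352 0.01872004] -1.3847170370721862e-06 [0.0047295  0.00065575]
[0.32608901 0.13412631 0.64252334]
```

>>> {"name": "carry_out", "arguments": {"commands": [[[-0.001, 0, 0], 0, 0.65], [[-0.001, 0, 0], 0, 0.65], [[0, 0, 0], 0, 0.65]]}}

```text
time: 7.1
tool_pos: [0.5823, -0.0948, 0.0249]
tool_rot: [3.142, 0.0, -3.052]
contact_force: [-0.4, -1.0, 0.0]
opening: 0.0594
grip_force: 0.1
```

>>> {"name": "carry_out", "arguments": {"commands": [[[-0.001, 0, 0], 0, 0.65], [[-0.001, 0, 0], 0, 0.65], [[0, 0, 0], 0, 0.65]]}}

```text
time: 7.48
tool_pos: [0.5843, -0.0946, 0.0249]
tool_rot: [-3.142, 0.0, -3.052]
contact_force: [0.4, -0.6, -0.9]
opening: 0.0595
grip_force: 0.0
```

>>> {"name": "carry_out", "arguments": {"commands": [[[-0.001, 0, 0], 0, 0.65], [[0, 0, 0], 0, 0.65]]}}

```text
time: 7.72
tool_pos: [0.5852, -0.0945, 0.0249]
tool_rot: [3.142, 0.0, -3.052]
contact_force: [0.3, 0.3, 0.3]
opening: 0.0596
grip_force: 0.1
```

>>> {"name": "carry_out", "arguments": {"commands": [[[-0.001, 0, 0], 0, 0.65], [[0, 0, 0], 0, 0.65]]}}

```text
time: 7.98
tool_pos: [0.5854, -0.0945, 0.0249]
tool_rot: [3.141, -0.002, -3.052]
contact_force: [-4.5, -0.5, 4.0]
opening: 0.0599
grip_force: 2.6
```

Run:
```python
from h import *
p=robot.read_camera('top');A,B=gap(p);print(np.median(A[:,0]),A[:,1].min(),A[:,1].max(),np.median(B[:,0]))
print(robot.observe()['contact_force'])
c=p['pixels'][155:215,240:340];cv2.imwrite('pics/crop3.png',cv2.cvtColor(cv2.resize(c,None,fx=8,fy=8,interpolation=cv2.INTER_CUBIC),cv2.COLOR_RGB2BGR))
```

```text
-7.070963709832328e-05 -0.18442867369343485 -0.15277598448881138 0.0015410970739535932
[-5.0435036  -1.09043213  3.00549059]
```

View pics/crop3.png

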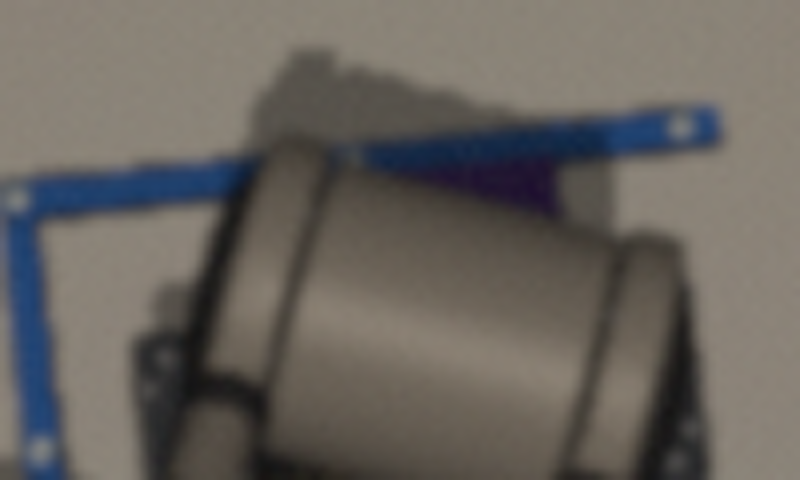

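>>> {"name": "carry_out", "arguments": {"commands": [[[0.005, 0, 0], 0, 0.65], [[0.02, 0, 0], 0, 0.65], [[0, 0, -0.05], 0, 0.65], [[0, 0, -0.05], 0, 0.25], [[0, 0, 0], 0.1745, 0.25], [[0, 0, 0], 0.1745, 0.25], [[0, 0, 0], 0.1745, 0.25], [[0, 0, 0], 0.1745, 0.25], [[0, 0, 0], 0.1745, 0.25], [[0, 0, 0], 0.1745, 0.25], [[0, 0, 0], 0.1745, 0.25], [[0, 0, 0], 0.1745, 0.25], [[0, 0, 0], 0.1745, 0.25], [[-0.033, 0.0231, 0], 0, 0.25], [[-0.033, 0.0231, 0], 0, 0.25], [[-0.033, 0.0231, 0], 0, 0.25], [[0, 0, 0], 0, 0.25], [[0, 0, 0], 0, 0.25]]}}

```text
time: 10.28
tool_pos: [0.6386, -0.1885, 0.1244]
tool_rot: [-3.141, -0.001, 1.66]
contact_force: [-0.2, 0.2, -0.3]
opening: 0.0229
grip_force: 0.0
```

Run:
```python
from h import *
s=robot.observe();print(s['tool_pos'],s['tool_rot'],s['opening'],rel(np.r_[s['tool_pos'][:2],s['tool_rot'][2]],np.array([.666,.040,.0898])))
p=robot.read_camera('top')
b,l=measure(p,(slice(155,250),slice(225,345)));print(b,l,rel(b[0],l[0]))
c=p['pixels'][150:250,230:350];cv2.imwrite('pics/crop4.png',cv2.cvtColor(cv2.resize(c,None,fx=6,fy=6,interpolation=cv2.INTER_CUBIC),cv2.COLOR_RGB2BGR))
```

```text
[ 0.63855298 -0.18850535  0.12442753] [-3.14099461e+00 -9.21266045e-04  1.66023393e+00] 0.022934083440090437 [-0.04782864 -0.2251232   1.57043393]
(array([ 0.63481491, -0.09618962,  0.04330373]), np.float64(0.011720449768366394)) (array([0.66617158, 0.04023341, 0.09293169]), np.float64(0.0023994928575426858)) [-0.04388114 -0.13292453 -0.04962796]
```

View pics/crop4.png

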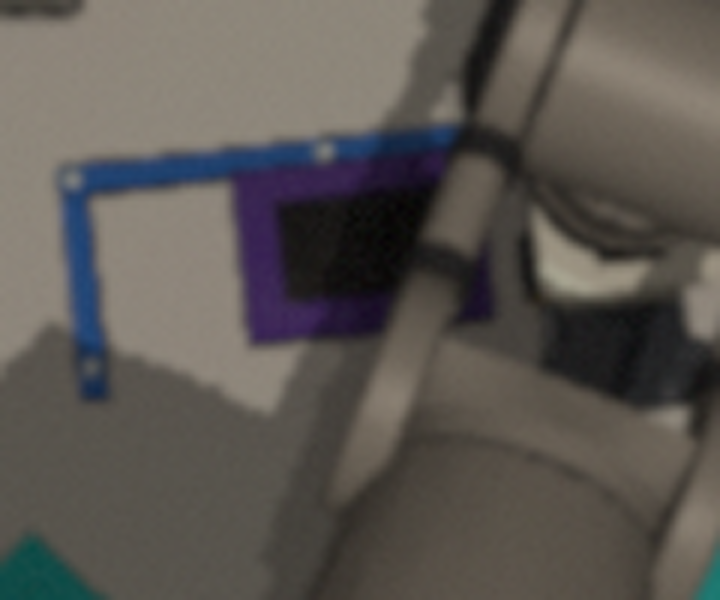

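The box is flush on the long fence. Its left end, at about (240,250), is still about 66 mm from the short fence. Now I push left.

>>> {"name": "carry_out", "arguments": {"commands": [[[0, 0, 0.05], 0, 0.25], [[0, 0, 0.049], 0, 0.25], [[0, 0, 0], 0, 0.25], [[0.007, 0, 0], 0, 0.25], [[0.007, 0, 0], 0, 0.25], [[0.006, 0, 0], 0, 0.25], [[0.005, 0, 0], 0, 0.25], [[0.005, 0, 0], 0, 0.25], [[0.006, 0, 0], 0, 0.25], [[0.006, 0, 0], 0, 0.25]]}}

```text
time: 11.58
tool_pos: [0.6353, -0.147, 0.0259]
tool_rot: [3.141, 0.0, 1.66]
contact_force: [0.7, -1.4, 0.6]
opening: 0.0228
grip_force: 0.5
```

>>> {"name": "carry_out", "arguments": {"commands": [[[0.006, 0, 0], 0, 0.25], [[0.006, 0, 0], 0, 0.25], [[0.006, 0, 0], 0, 0.25], [[0.006, 0, 0], 0, 0.25], [[0.006, 0, 0], 0, 0.25], [[0.006, 0, 0], 0, 0.25], [[0.004, 0, 0], 0, 0.25], [[0, 0, 0], 0, 0.25]]}}

```text
time: 12.58
tool_pos: [0.6316, -0.1069, 0.0259]
tool_rot: [-3.141, -0.0, 1.661]
contact_force: [-0.0, -0.7, 0.1]
opening: 0.0229
grip_force: 0.0
```

Run:
```python
from h import *
s=robot.observe();print(s['contact_force'],rel(np.r_[s['tool_pos'][:2],s['tool_rot'][2]],np.array([.666,.040,.0898])))
p=robot.read_camera('top')
b,l=measure(p,(slice(155,250),slice(225,345)));print(b,l,rel(b[0],l[0]))
c=p['pixels'][150:250,220:340];cv2.imwrite('pics/crop5.png',cv2.cvtColor(cv2.resize(c,None,fx=6,fy=6,interpolation=cv2.INTER_CUBIC),cv2.COLOR_RGB2BGR))
```

```text
[-0.04582417 -0.74186967  0.05352515] [-0.04738855 -0.14325079  1.57092196]
(array([ 0.63696665,  0.05803619, -0.2040943 ]), np.float64(0.013081690096140672)) (array([0.67665855, 0.03932382, 0.05565257]), np.float64(0.003963517189911981)) [-0.0385896   0.02089121 -0.25974687]
```

View pics/crop5.png

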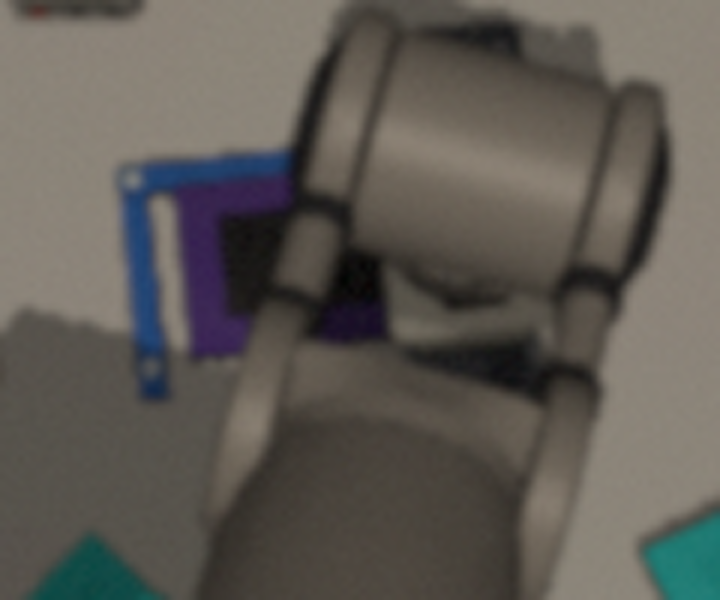

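The left end, at about (185,270), is still some 12 mm from the short fence, and the box is straight. I finish this push gently.

>>> {"name": "carry_out", "arguments": {"commands": [[[0.003, 0, 0], 0, 0.25], [[0.003, 0, 0], 0, 0.25], [[0.002, 0, 0], 0, 0.25], [[0.001, 0, 0], 0, 0.25], [[0.001, 0, 0], 0, 0.25], [[0.001, 0, 0], 0, 0.25], [[0, 0, 0], 0, 0.25]]}}

```text
time: 13.5
tool_pos: [0.6308, -0.0963, 0.0259]
tool_rot: [3.142, -0.0, 1.66]
contact_force: [-1.2, 0.5, -0.8]
opening: 0.0233
grip_force: 0.0
```

>>> {"name": "carry_out", "arguments": {"commands": [[[0.001, 0, 0], 0, 0.25], [[0, 0, 0], 0, 0.25]]}}

```text
time: 13.75
tool_pos: [0.6307, -0.0954, 0.0259]
tool_rot: [3.142, -0.0, 1.66]
contact_force: [0.4, -0.7, 1.4]
opening: 0.023
grip_force: 0.0
```

>>> {"name": "carry_out", "arguments": {"commands": [[[0.001, 0, 0], 0, 0.25], [[0, 0, 0], 0, 0.25]]}}

```text
time: 14.0
tool_pos: [0.6306, -0.0944, 0.0259]
tool_rot: [3.142, -0.0, 1.66]
contact_force: [-0.1, 0.6, 0.3]
opening: 0.0228
grip_force: 0.1
```

>>> {"name": "carry_out", "arguments": {"commands": [[[0.001, 0, 0], 0, 0.25], [[0, 0, 0], 0, 0.25]]}}

```text
time: 14.25
tool_pos: [0.6305, -0.0934, 0.0259]
tool_rot: [3.141, -0.0, 1.66]
contact_force: [-0.2, -0.0, -0.0]
opening: 0.0228
grip_force: 0.1
```

>>> {"name": "carry_out", "arguments": {"commands": [[[0.0005, 0, 0], 0, 0.25], [[0, 0, 0], 0, 0.25]]}}

```text
time: 14.5
tool_pos: [0.6305, -0.0933, 0.0259]
tool_rot: [3.142, 0.0, 1.66]
contact_force: [0.4, -2.8, -0.6]
opening: 0.023
grip_force: 1.4
```

>>> {"name": "carry_out", "arguments": {"commands": [[[0.0005, 0, 0], 0, 0.25], [[0, 0, 0], 0, 0.25]]}}

```text
time: 14.75
tool_pos: [0.6305, -0.0933, 0.026]
tool_rot: [3.141, 0.001, 1.66]
contact_force: [0.2, -5.4, -0.1]
opening: 0.0233
grip_force: 2.6
```

>>> {"name": "carry_out", "arguments": {"commands": [[[-0.003, 0, 0], 0, 0.25], [[-0.015, 0, 0], 0, 0.25], [[-0.02, 0, 0], 0, 0.25], [[0, 0, -0.05], 0, 0.25], [[0, 0, -0.05], 0, 0.25], [[0, 0, -0.05], 0, 0.25], [[-0.05, -0.02, 0], 0, 0.25], [[-0.05, -0.02, 0], 0, 0.25], [[-0.05, -0.02, 0], 0, 0.25], [[-0.05, -0.02, 0], 0, 0.25], [[0, 0, 0], 0, 0.25], [[0, 0, 0], 0, 0.25]]}}

```text
time: 16.25
tool_pos: [0.5717, -0.3372, 0.1757]
tool_rot: [3.142, -0.001, 1.659]
contact_force: [0.7, 0.5, 0.1]
opening: 0.0235
grip_force: 0.0
```

Run:
```python
from h import *
for n,w in(('top',(slice(155,250),slice(225,345))),('side',(slice(165,240),slice(235,360)))):
    p=robot.read_camera(n);b,l=measure(p,w);print(n,b,l,rel(b[0],l[0]))
    for o in('amber_bottle','timer','vial'):
        for d in robot.tip_of(p,o)[:1]: print(o,d,ray(p,d['at']).round(3))
    c=p['pixels'][140:250,205:335] if n=='top' else p['pixels'][150:240,210:360]
    cv2.imwrite(f'pics/f_{n}.png',cv2.cvtColor(cv2.resize(c,None,fx=5,fy=5,interpolation=cv2.INTER_CUBIC),cv2.COLOR_RGB2BGR))
```

```text
top (array([ 0.62905184, -0.02132372,  0.08726978]), np.float64(0.002248270530425213)) (array([0.67620538, 0.03969704, 0.06990145]), np.float64(0.004110342858319853)) [-0.05130036 -0.05757833  0.01736832]
amber_bottle {'at': [214.6, 214.5], 'p': 0.59} [0.575 0.13  0.   ]
timer {'at': [232.4, 149.9], 'p': 0.54} [0.764 0.075 0.   ]
side (array([ 0.62095277, -0.02535051,  0.09056221]), np.float64(0.002085317975020957)) (array([0.65898962, 0.04108112, 0.09018914]), np.float64(0.0020293758002635906)) [-0.04386554 -0.06273577  0.00037307]
amber_bottle {'at': [221.4, 182.9], 'p': 0.62} [0.594 0.139 0.   ]
timer {'at': [274.7, 163.0], 'p': 0.93} [0.766 0.081 0.   ]
vial {'at': [384.4, 267.0], 'p': 0.75} [ 0.536 -0.377  0.   ]
```

View pics/f_top.png

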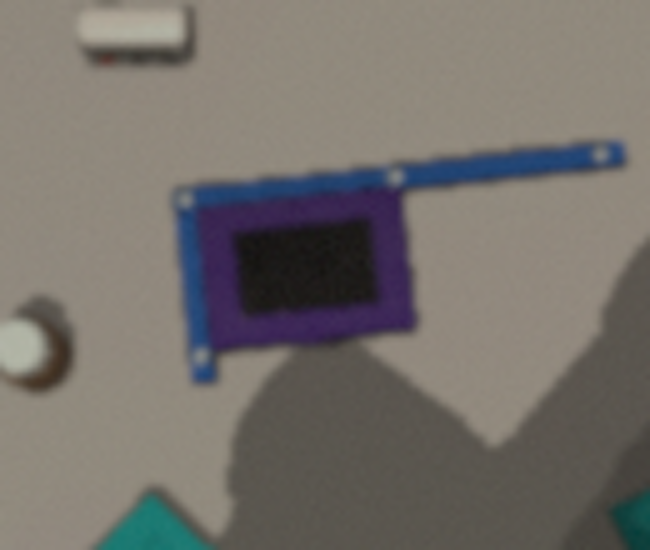

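View pics/f_side.png

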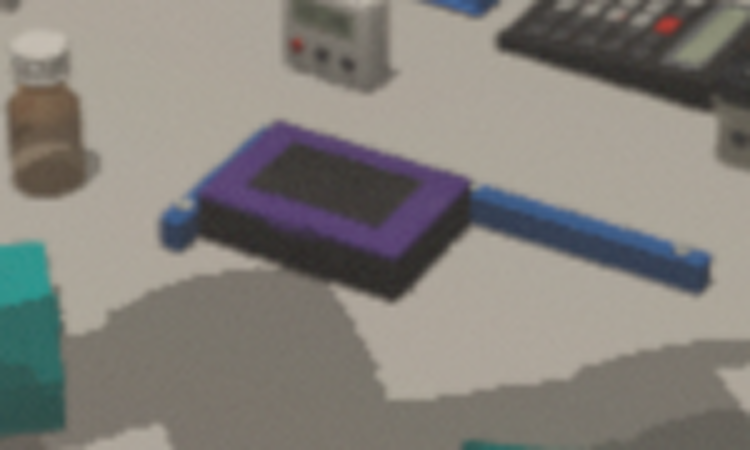

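Both views show the box flush and square in the corner. The bottle, timer and vial stand where they were, and the gripper is clear.

```bash
python3 -c "
from cell import robot
print(robot.hand_in())"
```

```text
the job is handed in; nothing more can be done
None
```

The purple-lidded tip box is home in the corner of the blue locator, flush on the long fence and against the short one; the amber bottle, timer and vial were left where they stood, the arm is clear, and the job is handed in, though hand-in returned no verdict.

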